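# Put the carving tools back in their fitted tray

## Task

The carving session is over: put the mallet, the palm gouge, the block plane and the sharpening stone back in the tool tray, each lying flat, right down in the recess cut to its own outline. Set them down, do not drop them, and leave the pencil jar and the carpenter's pencil where they are, as I am still drawing.

Things in the scene. Friction and masses are not known exactly. Their poses are not given: they have to be found in the camera images.
- mallet: beech carving mallet on its side, 150 mm long. Light square head at x=25..75: 50 (x) x 84 (y) x 50 high; darker handle 20 wide, 18 high, x=-75..25, centre line 25 mm above bench, clear of it. 0.18 kg, centre of mass near x=40. Origin: mid-length, at the head's underside; x to the head, z up. Grip across the handle at x=0.
- palm_gouge: palm gouge 150 mm long: dark pear-shaped handle x=-75..5, 32 wide, 28 high, flat underside; brass ferrule; steel blade 7-14 wide to x=75, 14 mm above bench. 0.08 kg. Origin: mid-length, at the underside; x to the cutting edge, z up. Grip across the handle at x=-35.
- block_plane: small block plane: dark steel body, sloping brass cap, round wooden knob at the toe; 140 long, 42 wide, sides 28 mm high in the middle, 40 overall. 0.5 kg. Origin: centre of the sole; x to the toe (knob end), z up. Grip across the sides at x=0.
- sharpening_stone: two-layer sharpening stone, grey below, terracotta red on top: a slab 110x45x22 mm, 0.25 kg. Origin: centre of the underside; x along its length, z up. Grip across the 45 mm width at x=0.
- mallet_recess: mallet's place: wooden block 184x116x22 mm fixed in the tray. T-shape: head pocket x=17..83, 100 wide; handle groove 36 wide to x=-83. Recess 12 mm deep, blue floor 10 mm above underside; 7-8 mm play all round; bare-wood finger notches 36 wide at x=0 reach y=+-41. Origin: centre of underside (4 mm above bench), x along length. Home: tool origin 10 mm above this one, x axes the same way.
- gouge_recess: gouge's place: wooden block 184x116x22 mm fixed in the tray. Handle pocket x=-83..13, 49 wide; blade groove 30 wide to x=83. Recess 12 mm deep, blue floor 10 mm above underside; 7-8 mm play all round; bare-wood finger notches 36 wide at x=-35 reach y=+-47. Origin: centre of underside (4 mm above bench), x along length. Home: tool origin 10 mm above this one, x axes the same way.
- plane_recess: block plane's place: wooden block 184x116x22 mm fixed in the tray. Longer rectangle 156x58. Recess 12 mm deep, blue floor 10 mm above underside; 7-8 mm play all round; bare-wood finger notches 36 wide at x=0 reach y=+-51. Origin: centre of underside (4 mm above bench), x along length. Home: tool origin 10 mm above this one, x axes parallel, either way.
- stone_recess: stone's place: wooden block 184x116x22 mm fixed in the tray. Shorter rectangle 126x61. Recess 12 mm deep, blue floor 10 mm above underside; 7-8 mm play all round; bare-wood finger notches 36 wide at x=0 reach y=+-52. Origin: centre of underside (4 mm above bench), x along length. Home: tool origin 10 mm above this one, x axes parallel, either way.
- pencil_jar: white round jar of coloured pencils (all one piece), 76 mm across, 100 mm high with pencils up to 175 mm; loose, about 0.4 kg. Origin: centre of its underside. Not to be moved.
- carpenter_pencil: red flat carpenter's pencil, 170 x 13 x 7 mm, loose on the bench among the tools. Origin: middle of its red body's underside; x along it towards the point. Not to be moved.
Things that resemble listed ones, but are neither listed nor needed, are in the scene too. What is shaped like the block_plane but pink is not meant.

How it is judged:
At the end, for the whole second after the job is handed in: Each of the four tools rests released and still on the floor of its own recess: its origin within 15 mm sideways of the block's origin and less than 15.5 mm above the block's underside, its long axis within 0.2 rad of the recess's, tilted less than 0.1 rad (horizontal distance between mallet and mallet_recess below 0.015 m and z of mallet in the frame of mallet_recess below 0.0155 m and angle between the x axis of mallet and the x axis of mallet_recess, either way round below 0.2 rad and angle between each of mallet, palm_gouge, block_plane, sharpening_stone's own z axis and vertical below 0.1 rad and linear speed of each of mallet, palm_gouge, block_plane, sharpening_stone below 0.02 m/s and contact force between mallet and mallet_recess above 0.05 N and horizontal distance between palm_gouge and gouge_recess below 0.015 m and z of palm_gouge in the frame of gouge_recess below 0.0155 m and angle between the x axis of palm_gouge and the x axis of gouge_recess, either way round below 0.2 rad and contact force between palm_gouge and gouge_recess above 0.05 N and horizontal distance between block_plane and plane_recess below 0.015 m and z of block_plane in the frame of plane_recess below 0.0155 m and angle between the x axis of block_plane and the x axis of plane_recess, either way round below 0.2 rad and contact force between block_plane and plane_recess above 0.05 N and horizontal distance between sharpening_stone and stone_recess below 0.015 m and z of sharpening_stone in the frame of stone_recess below 0.0155 m and angle between the x axis of sharpening_stone and the x axis of stone_recess, either way round below 0.2 rad and contact force between sharpening_stone and stone_recess above 0.05 N); the robot touches nothing.
It fails at once if the pencil jar is shifted more than 20 mm or knocked over (distance of pencil_jar from where it was at the start of the episode above 0.02 m or angle between pencil_jar's own z axis and vertical above 0.3 rad).
It fails at once if the carpenter's pencil is shifted more than 30 mm (distance of carpenter_pencil from where it was at the start of the episode above 0.03 m).
It fails at once if a tool is dropped into the tray (it enters its recess, below about 25 mm over the floor, faster than 0.6 m/s) ((horizontal distance between mallet and mallet_recess below 0.03 m and z of mallet in the frame of mallet_recess below 0.035 m and linear speed of mallet above 0.6 m/s) or (horizontal distance between palm_gouge and gouge_recess below 0.03 m and z of palm_gouge in the frame of gouge_recess below 0.035 m and linear speed of palm_gouge above 0.6 m/s) or (horizontal distance between block_plane and plane_recess below 0.03 m and z of block_plane in the frame of plane_recess below 0.035 m and linear speed of block_plane above 0.6 m/s) or (horizontal distance between sharpening_stone and stone_recess below 0.03 m and z of sharpening_stone in the frame of stone_recess below 0.035 m and linear speed of sharpening_stone above 0.6 m/s)).
It also fails if it takes over 115 s, if anything falls off the work surface, if the arm or the gripper's body presses on something with over 40 N, if the wrist force passes 120 N, or if a joint passes its speed limit or range.

## Robot

A 6-joint arm with a two-finger parallel gripper is mounted at the origin on the work surface. World frame = base frame: x ahead of the robot, y to its left, z up, the work surface at z = 0. Lengths are in m, angles in rad, forces in N, time in s.
With the tool pointing down it reaches from about 0.4 to 0.925 m from the base axis. Payload 12.5 kg.
Tool frame: the origin (TCP) lies between the finger pads, 19 mm behind the fingertips; this is the grasp point; y points along the fingers, x is the direction in which the jaws open and shut, and the axes are right-handed (so a half turn about y gives the same grasp; the last joint's range is limited). The gripper opens to 95 mm and grips with 3 to 60 N. Pads are 20 mm wide; open, the fingers measure 119 mm over their backs; the gripper's body (75 mm by 180 mm) begins 59 mm behind the grasp point.
Start: joints at [-1.246, 0.491, 1.559, -0, 1.092, -0.106], TCP at [0.261, -0.568, 0.233] pointing down, gripper open.
Joint ranges: [-3.1, 3.1], [-0.84, 2.19], [0.05, 2.79], [-1.13, 4.28], [0.06, 2.93], [-2.69, 2.69]. Speed limits (rad/s): [2.22, 2.22, 2.79, 3.14, 3.14, 3.14].

## Interface

Orientations are given as a unit quaternion [x, y, z, w].
In Python, from rig import bot, capture, get_calibration, order, models gives the robot as it stands. The module is installed in compiled form; this text tells all that it offers.
- The arm moves only by the tool arm_command, never from a script. Its arguments are lists of equal length, an entry for each row: "offset": the shift along the tool's x, y, z in units of 0.04 m (1.0 is 0.04 m), a list of three; "twist": the turn about the tool's y in units of 120 degrees (1.0 is 120 degrees); "fingers": the gripper command: -1 is shut, 1 is fully open, values between are in proportion. In form: {"offset": [[tx, ty, tz], ...], "twist": [twist, ...], "fingers": [fingers, ...]}. A call has 1 to 10 rows; each row shifts and turns the commanded pose from where the row before left it, along the tool's axes as they then stand; what a row does not reach is not made up. A row lasts 1/10 s, in which the tool goes at most 50 mm and 8.59 degrees, less where a joint would pass 70% of its speed; a pose out of reach is approached as far as the arm can. A call with a number of a shift or a turn outside -1 to 1 is refused whole. A call with a gripper value outside its range is refused whole. The fingers move at their own pace and stop on an object; "force" is the grip in N (left out, the last holds). Time passes only in rows, so rows that do not move let the fingers close. It gives the time, the measured TCP pose, the force and the opening at its end, in the units of the state.
- bot.state(): the state, without advancing time (a new reading comes with each control period).
- capture(name): name is "scene" or "top"; returns (picture, depth): 400x640x3 uint8, red, green, blue; 400x640 float32, m along the optical axis (not along the pixel's ray), 0 where there is no reading.
- get_calibration(name): a dict with "fovy" (degrees; the focal length in pixels is half the picture's height over the tangent of half this angle, whatever the lens; pixels are square), "cx", "cy" (the principal point, pixels), "rvec" (rotation vector, rad) and "tvec" (3), from world to camera coordinates, as OpenCV has them. Camera axes: x right, y down, z forward; pixel columns grow to the right and rows downward; lengths in m; the calibration is good to about 2 mm. A picture is of the moment at which its call begins. get_calibration takes no time and is no camera call.
- order.finish_job(): hands the job in, once; it reports no verdict.
Trained networks look in the newest picture that a camera, given by its name, has taken for a name from the list of things; names that differ only in an ending like _2 or _b are one class to them, and where a whole thing is asked for, a point or a joint stands for the part that bears it (a point fixed in the world has none). Each returns a list of dicts, best first, with "p" (0 to 1); they miss things now and then, are a little off and sometimes report something else, mostly with a low value. They report only what shows in the picture. A call takes as long as a camera call. They do not tell look-alikes from the thing itself.
- models.regions_of(camera, target): "region" (400x640 bool, what is visible of it).
- models.mark_of(camera, target): "centre" ([x, y, z] in m, in world coordinates, good to about 4 mm: a listed point, or the origin of a listed thing).
The state is a dict: "t": time; "q": joint angles; "joint_vel": joint speeds; "joint_torque": joint torques, N m; "ee_pos": TCP position; "tool_rot": TCP orientation; "force": force on the tool from outside, world axes, zero at the start; "moment": the same for the moment, N m; "finger_gap": opening from 0.0 (shut) to 1.0 (fully open).
Only numpy, scipy, OpenCV 4.12 (cv2) and the standard library are available. Lean on these libraries where they do the work, as an engineer would, in place of code of your own. Each camera call takes 0.05 s, during which the arm holds its last target.

## Working session

There is one attempt and no reset: what is moved stays moved. The work goes in short steps, Python scripts to look and compute and a tool call to move; the robot and the scene stay as the last step left them, time stands still between calls to the robot, and variables do not carry over. Pictures are saved under pics/ and viewed, and the job is handed in when it is done.

Besides the shell and the picture viewer there is one more tool, called after "Request:" by a JSON object that holds its "op" and its "data", one argument or row to a line. arm_command: Moves the arm, as the interface text tells. Its arguments: {"type":"object","properties":{"offset":{"type":"array"},"twist":{"type":"array"},"fingers":{"type":"array"},"force":{"type":"number"}},"required":["offset","twist","fingers"]}

```bash
mkdir -p pics; ls
python3 - <<'E'
from rig import bot,capture,get_calibration
import cv2
s=bot.state(); print({k:(v if isinstance(v,(int,float)) else [round(float(x),3) for x in v]) for k,v in s.items()})
for n in("scene","top"):
    p,d=capture(n); cv2.imwrite(f"pics/{n}0.png",p[...,::-1]); print(get_calibration(n))
E
```

```text
pics
{'t': 0.0, 'q': [-1.246, 0.492, 1.559, 0.0, 1.092, -0.106], 'joint_vel': [-0.0, -0.001, 0.001, 0.001, 0.001, 0.0], 'joint_torque': [-0.003, -61.266, -25.819, 0.069, 0.048, -0.0], 'ee_pos': [0.261, -0.568, 0.233], 'tool_rot': [-0.595, 0.382, -0.381, 0.596], 'force': [-0.381, -0.318, 0.228], 'moment': [0.001, -0.015, -0.055], 'finger_gap': 1.0003497357069047}
{'fovy': 51.402695469551446, 'cx': 323.9197398806666, 'cy': 195.2898165915742, 'rvec': array([ 0.82489089,  2.72343275, -0.88215059]), 'tvec': array([ 0.43642818, -0.24697648,  1.39360291])}
{'fovy': 57.85319617186493, 'cx': 317.8143424576623, 'cy': 201.12711823845336, 'rvec': array([ 2.09205394, -2.1567645 ,  0.14709243]), 'tvec': array([0.03868249, 0.54983701, 0.82728814])}
```

View pics/scene0.png

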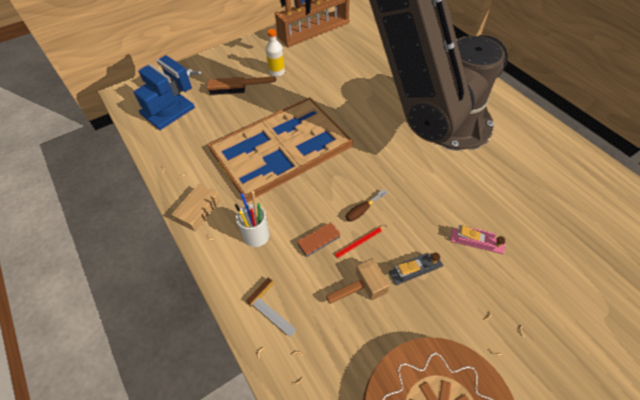

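View pics/top0.png

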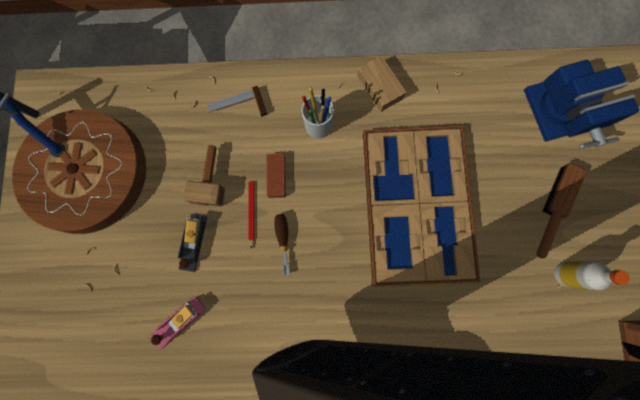

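```bash
cat > h.py <<'E'
import numpy as np,cv2
from rig import bot,capture,get_calibration,models
def cal(n):
    c=get_calibration(n); f=200/np.tan(np.radians(c['fovy']/2)); R=cv2.Rodrigues(np.array(c['rvec'],float))[0]
    return f,c['cx'],c['cy'],R,np.array(c['tvec'],float)
def world(n,d):
    f,cx,cy,R,t=cal(n); v,u=np.mgrid[0:400,0:640]
    P=np.stack([(u-cx)*d/f,(v-cy)*d/f,d],-1)
    W=(P-t)@R; W[d<=0]=np.nan
    return W
def proj(n,p):
    f,cx,cy,R,t=cal(n); c=R@np.array(p)+t; return c[:2]/c[2]*f+[cx,cy]
def rect(W,m):
    m=m&np.isfinite(W[...,2]); P=W[m]
    r=cv2.minAreaRect(P[:,:2].astype(np.float32)*1000); return r,np.nanmedian(P[:,2]),np.nanmax(P[:,2])
E
python3 - <<'E'
from h import *
p,d=capture("top"); W=world("top",d)
np.savez("top0.npz",p=p,d=d,W=W)
names="mallet palm_gouge block_plane sharpening_stone mallet_recess gouge_recess plane_recess stone_recess pencil_jar carpenter_pencil".split()
for n in names:
    for r in models.mark_of("top",n)[:3]: print(n,'mark',round(r['p'],2),np.round(r['centre'],3),np.round(proj("top",r['centre'])))
    for r in models.regions_of("top",n)[:3]:
        m=r['region']; ys,xs=np.where(m); q=rect(W,m)
        print('   reg',round(r['p'],2),'px',xs.mean().round(),ys.mean().round(),m.sum(),'rect mm',np.round(q[0][0]),np.round(q[0][1]),round(q[0][2],1),'z',np.round(q[1:],3))
blue=(p[...,2].astype(int)>p[...,0]+50)&(p[...,2]>70)
n,l,s,c=cv2.connectedComponentsWithStats(blue.astype(np.uint8))
for i in range(1,n):
    if s[i,4]>200: q=rect(W,l==i); print('blue',c[i].round(),s[i,4],np.round(q[0][0]),np.round(q[0][1]),round(q[0][2],1),np.round(q[1],3))
print(bot.state()['t'])
cv2.imwrite("pics/tray.png",cv2.resize(p[115:295,355:495,::-1],None,fx=4,fy=3.3,interpolation=cv2.INTER_CUBIC)[:600])
cv2.imwrite("pics/tools.png",cv2.resize(p[130:360,140:320,::-1],None,fx=2.6,fy=2.6,interpolation=cv2.INTER_CUBIC))
E
```

```text
mallet mark 0.71 [0.63  0.297 0.001] [211. 177.]
mallet mark 0.44 [0.759 0.018 0.001] [317. 125.]
   reg 0.62 px 205.0 186.0 1085 rect mm [628. 298.] [ 84. 147.] 82.5 z [0.049 0.056]
palm_gouge mark 0.64 [ 0.45   0.112 -0.001] [283. 245.]
   reg 0.92 px 282.0 237.0 462 rect mm [452. 111.] [148.  31.] 7.7 z [0.025 0.034]
block_plane mark 0.69 [0.46  0.339 0.   ] [193. 244.]
block_plane mark 0.63 [ 0.273  0.37  -0.001] [179. 322.]
   reg 0.96 px 191.0 242.0 1112 rect mm [464. 345.] [ 55. 140.] 78.4 z [0.025 0.047]
   reg 0.77 px 177.0 323.0 1178 rect mm [272. 374.] [ 49. 147.] 39.5 z [0.024 0.046]
   reg 0.64 px 251.0 214.0 395 rect mm [530. 193.] [ 16. 165.] 89.5 z [0.007 0.012]
sharpening_stone mark 0.83 [ 0.626  0.128 -0.005] [277. 177.]
sharpening_stone mark 0.7 [0.46  0.338 0.   ] [194. 244.]
   reg 0.66 px 447.0 241.0 3815 rect mm [ 449. -285.] [185. 119.] 1.1 z [0.025 0.031]
   reg 0.5 px 250.0 213.0 431 rect mm [530. 195.] [ 20. 166.] 89.9 z [0.006 0.012]
mallet_recess mark 0.65 [ 0.633 -0.163  0.003] [390. 170.]
   reg 0.78 px 392.0 169.0 3358 rect mm [ 633. -163.] [185. 118.]
[... 434 characters left out ...]
7 z [0.024 0.032]
pencil_jar mark 0.69 [0.76  0.019 0.001] [317. 125.]
pencil_jar mark 0.6 [ 0.463  0.34  -0.   ] [193. 243.]
   reg 0.98 px 317.0 115.0 1225 rect mm [791.  16.] [139.  77.] 0.6 z [0.078 0.175]
   reg 0.93 px 251.0 213.0 373 rect mm [531. 194.] [ 13. 162.] 90.0 z [0.007 0.012]
blue [588.  77.] 1198 [ 803. -591.] [ 83. 110.] 14.6 0.156
blue [544. 112.] 681 [ 770. -563.] [144.  51.] 15.1 0.02
blue [611. 112.] 608 [ 706. -614.] [ 29. 107.] 14.8 0.157
blue [440. 166.] 1021 [ 637. -284.] [148.  53.] 0.7 0.014
blue [394. 177.] 1122 [ 636. -170.] [157.  84.] 1.2 0.014
blue [445. 226.] 566 [ 483. -285.] [91. 45.] 0.7 0.014
blue [398. 242.] 963 [ 450. -168.] [117.  56.] 0.2 0.014
1.15
```

View pics/tray.png

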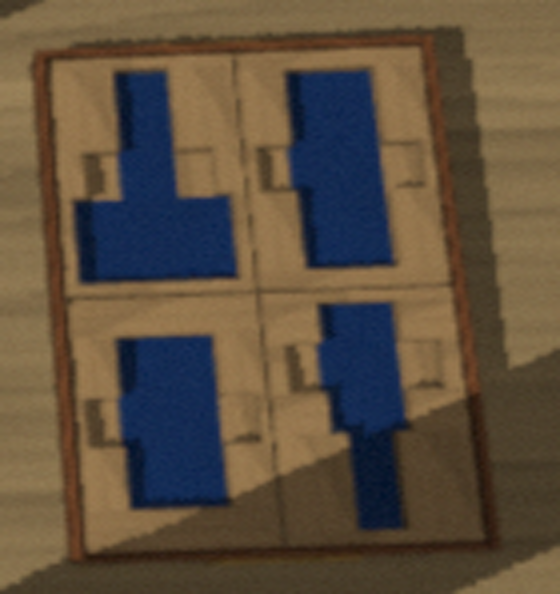

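View pics/tools.png

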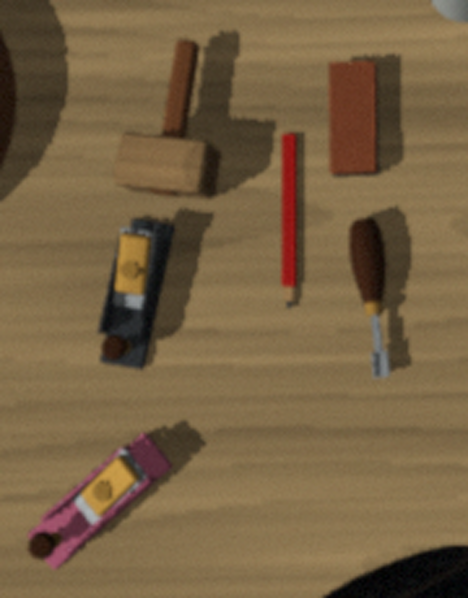

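```bash
cat >> h.py <<'E'
from scipy.spatial.transform import Rotation as Ro
def axes():
    return Ro.from_quat(bot.state()['tool_rot']).as_matrix()
E
python3 - <<'E'
from h import *
print('axes cols x,y,z\n',axes().round(3))
ps,ds=capture("scene"); S=world("scene",ds); np.savez("sc0.npz",p=ps,W=S)
W=np.load("top0.npz")['W']
def fit(nm,box,z0,z1,WW):
    x0,x1,y0,y1=box
    m=(WW[...,0]>x0)&(WW[...,0]<x1)&(WW[...,1]>y0)&(WW[...,1]<y1)&(WW[...,2]>z0)&(WW[...,2]<z1)
    P=WW[m]
    if len(P)<10: print(nm,'few');return
    r=cv2.minAreaRect(P[:,:2].astype(np.float32)*1000)
    c=P[:,:2].mean(0)*1000; u=np.linalg.svd(P[:,:2]-c/1000,full_matrices=False)[2][0]
    print(nm,len(P),'c',np.round(r[0],1),np.round(r[1],1),round(r[2],1),'mean',c.round(1),'pca',round(float(np.degrees(np.arctan2(u[1],u[0]))),1),'zmed',np.median(P[:,2]).round(4))
for cam,WW in(('top',W),('scene',S)):
    print(cam)
    fit('bench',(.3,.5,0,.08),-1,1,WW)
    fit('tray',(.3,.8,-.4,-.05),.015,.06,WW)
    fit('stone',(.54,.71,.08,.17),.018,.03,WW)
    fit('gouge all',(.35,.56,.06,.16),.008,.05,WW)
    fit('gouge handle',(.445,.56,.06,.16),.012,.05,WW)
    fit('plane>20',(.37,.54,.29,.41),.02,.05,WW)
    fit('plane>8',(.37,.54,.29,.41),.008,.05,WW)
    fit('knob',(.37,.44,.29,.41),.034,.05,WW)
    fit('mallet handle',(.615,.75,.25,.36),.015,.045,WW)
    fit('mallet head',(.53,.63,.2,.40),.04,.06,WW)
    fit('pencil',(.42,.63,.17,.22),.004,.02,WW)
E
```

```text
axes cols x,y,z
 [[ 0.418  0.     0.909]
 [-0.909 -0.     0.418]
 [ 0.    -1.    -0.   ]]
top
bench 2651 c [400.  40.] [199.9  80. ] 0.0 mean [398.2  39.9] pca -179.8 zmed 0.0003
tray 12141 c [ 572.4 -224.5] [456.3 251.2] 0.6 mean [ 532.3 -226.9] pca -178.1 zmed 0.0257
stone 776 c [625.4 128.5] [ 45.7 109.6] 89.7 mean [624.6 129.1] pca -178.9 zmed 0.0221
gouge all 517 c [451.5 109.7] [148.6  31.9] 9.0 mean [465.3 112.8] pca -174.7 zmed 0.0239
gouge handle 375 c [486.1 115.9] [79.7 31.8] 3.3 mean [486.6 114.7] pca -174.1 zmed 0.0264
plane>20 617 c [460.1 340.2] [ 43.7 121.7] 78.8 mean [470.6 335. ] pca 167.3 zmed 0.0338
plane>8 926 c [462.1 339.5] [ 44.1 137.6] 78.9 mean [463.7 336. ] pca 167.1 zmed 0.0293
knob 71 c [421.  344.1] [21.2 41.4] 66.6 mean [411.9 347.9] pca 139.0 zmed 0.0385
mallet handle 316 c [659.  294.5] [20.6 89.8] 81.9 mean [658.9 292.8] pca 171.9 zmed 0.0337
mallet head 720 c [581.6 305.7] [86.6 50.2] 81.9 mean [580.4 303.5] pca -98.1 zmed 0.05
pencil 340 c [533.4 192.4] [ 43.6 176.5] 84.2 mean [533.5 193.6] pca -179.8 zmed 0.0071
scene
bench 1402 c [400.  40.] [ 79
[... 219 characters left out ...]
.0216
gouge all 362 c [452.7 115.1] [150.6  31.7] 5.5 mean [472.4 117.9] pca 7.8 zmed 0.0226
gouge handle 271 c [486.2 118.3] [83.4 31.7] 5.5 mean [491.3 120.6] pca 5.7 zmed 0.025
plane>20 496 c [461.5 340.6] [ 43.9 120.3] 79.0 mean [474.8 341. ] pca -9.0 zmed 0.0345
plane>8 750 c [464.5 340.4] [ 43.9 139. ] 78.4 mean [470.8 341.9] pca -10.1 zmed 0.0289
knob 56 c [413.4 351. ] [20.2 20.4] 49.6 mean [414.1 350.5] pca -8.5 zmed 0.0379
mallet handle 344 c [660.3 296. ] [21.5 93.5] 82.6 mean [661.3 297.9] pca -8.1 zmed 0.0329
mallet head 677 c [583.  306.1] [86.7 50.3] 82.0 mean [584.5 308.8] pca 82.4 zmed 0.0496
pencil 255 c [538.3 195.4] [175.8  44.7] 0.4 mean [537.5 194.8] pca 0.3 zmed 0.0067
```

```bash
cat > plan.py <<'E'
import sys
from h import *
def plan(x,y,z,yaw):
    s=bot.state(); A=axes(); p=np.array(s['ee_pos']); cy=np.degrees(np.arctan2(A[1,0],A[0,0]))
    tw=-(yaw-cy); tw=(tw+180)%360-180
    Y=np.radians(yaw); X=np.array([np.cos(Y),np.sin(Y),0]); Yd=np.array([0,0,-1]); Z=np.cross(X,Yd)
    D=np.array([x,y,z])-p
    print('t',round(s['t'],2),'pos',p.round(4),'yaw',round(cy,2),'down',(-A[2,1]).round(4),'gap',round(s['finger_gap'],3),'F',np.round(s['force'],1))
    print('twist units',round(tw/120,4),'offset units after twist',[round(float(D@v)/.04,3) for v in (X,Yd,Z)])
if __name__=='__main__': plan(*map(float,sys.argv[1:]))
E
python3 - <<'E'
from h import *
W=np.load("top0.npz")['W']; S=np.load("sc0.npz")['W']
for cam,V in(('top',W),('scene',S)):
  for hi,lo in((.034,.018),(.034,.0285),(.028,.023)):
    m=(V[...,0]>.33)&(V[...,0]<.75)&(V[...,1]>-.37)&(V[...,1]<-.08)&(V[...,2]>lo)&(V[...,2]<hi)
    m=cv2.morphologyEx(m.astype(np.uint8),cv2.MORPH_OPEN,np.ones((2,2)))>0
    P=V[m]; r=cv2.minAreaRect(P[:,:2].astype(np.float32)*1000); print(cam,lo,hi,np.round(r[0],1),np.round(r[1],1),round(r[2],2),len(P))
  # pocket floors
  boxes=dict(mallet=(.54,.725,-.22,-.11),plane=(.54,.725,-.34,-.227),stone=(.357,.538,-.222,-.11),gouge=(.357,.538,-.34,-.23))
  for k,(a,b,c,d) in boxes.items():
    m=(V[...,0]>a)&(V[...,0]<b)&(V[...,1]>c)&(V[...,1]<d)&(V[...,2]<.0185); P=V[m]*1000
    if len(P): print(cam,k,len(P),'x',np.percentile(P[:,0],[1,99]).round(1),'y',np.percentile(P[:,1],[1,99]).round(1),np.median(P[:,2]).round(1))
E
python3 plan.py .487 .1165 .12 -83.5
```

```text
top 0.018 0.034 [ 537.7 -244.2] [385.8 261.8] 4.63 9820
top 0.0285 0.034 [ 624.  -228.8] [217.8 198.4] 95.36 754
top 0.023 0.028 [ 538.2 -220.1] [389.4 224.8] 5.71 6463
top mallet 1801 x [552.2 713.5] y [-214.5 -118.4] 14.4
top plane 1597 x [543.  711.6] y [-333.2 -237.2] 14.3
top stone 1548 x [385.7 509.2] y [-217.5 -118.4] 14.4
top gouge 1362 x [368.6 530.6] y [-330.1 -242.6] 14.4
scene 0.018 0.034 [ 561.8 -189.6] [440.1 335.1] 8.48 4771
scene 0.0285 0.034 [ 542.6 -221.9] [383.2 251.3] 0.49 54
scene 0.023 0.028 [ 622.2 -248.7] [508.2 242.2] 40.64 2389
scene mallet 885 x [551.4 712.3] y [-215.8 -124.5] 13.6
scene plane 693 x [558.6 710.1] y [-333.9 -242.9] 13.4
scene stone 601 x [385.4 506.1] y [-219.3 -125.6] 13.9
scene gouge 459 x [370.3 526.8] y [-332.  -249.7] 13.7
t 1.2 pos [ 0.261  -0.5679  0.2335] yaw -65.32 down 1.0 gap 0.995 F [-0.3 -0.5  0.3]
twist units 0.1515 offset units after twist [-16.361, 2.837, 7.55]
```

Request:
{"op": "arm_command", "data": {
  "offset": [
    [0,0,0],
    [0,0,0],
    [0,0,0.95],
    [0,0,0.95],
    [0,0,0.95],
    [0,0,0.95],
    [0,0,0.95],
    [0,0,0.95],
    [0,0,0.95],
    [0,0,0.9]
  ],
  "twist": [0.05,0.05,0.05,0,0,0,0,0,0,0],
  "fingers": [0.3,0.3,0.3,0.3,0.3,0.3,0.3,0.3,0.3,0.3],
  "force": 20
}}

```text
t: 2.2
ee_pos: [0.562, -0.5283, 0.2333]
tool_rot: [0.528, -0.47, 0.47, -0.528]
force: [-0.4, -0.6, -0.4]
finger_gap: 0.652
```

Request:
{"op": "arm_command", "data": {
  "offset": [
    [-0.95,0,0],
    [-0.95,0,0],
    [-0.95,0,0],
    [-0.95,0,0],
    [-0.95,0,0],
    [-0.95,0,0],
    [-0.95,0,0],
    [-0.95,0,0],
    [-0.95,0,0],
    [-0.95,0,0]
  ],
  "twist": [0,0,0,0,0,0,0,0,0,0],
  "fingers": [0.3,0.3,0.3,0.3,0.3,0.3,0.3,0.3,0.3,0.3]
}}

```text
t: 3.2
ee_pos: [0.5157, -0.15, 0.2336]
tool_rot: [-0.528, 0.47, -0.47, 0.528]
force: [1.1, 0.7, -1.3]
finger_gap: 0.65
```

```bash
python3 plan.py .487 .1165 .12 -83.5
```

```text
t 3.2 pos [ 0.5157 -0.15    0.2336] yaw -83.33 down 1.0 gap 0.65 F [ 1.1  0.7 -1.3]
twist units 0.0014 offset units after twist [-6.701, 2.839, 0.041]
```

Request:
{"op": "arm_command", "data": {
  "offset": [
    [-0.96,0.3,0],
    [-0.96,0.3,0],
    [-0.96,0.4,0],
    [-0.96,0.4,0],
    [-0.96,0.4,0],
    [-0.95,0.5,0.02],
    [-0.95,0.54,0.02],
    [0,0.5,0],
    [0,0.5,0],
    [0,0,0]
  ],
  "twist": [0,0,0,0,0,0,0,0,0,0],
  "fingers": [0.3,0.3,0.3,0.3,0.3,0.3,0.3,0.3,0.3,0.3]
}}

```text
t: 4.2
ee_pos: [0.4855, 0.1152, 0.078]
tool_rot: [0.529, -0.471, 0.469, -0.527]
force: [-0.6, -0.8, 0.5]
finger_gap: 0.646
```

```bash
python3 plan.py .487 .1165 .022 -83.5
python3 - <<'E'
from h import *
for n in("scene","top"):
    p,d=capture(n); cv2.imwrite(f"pics/{n}1.png",p[...,::-1])
E
```

```text
t 4.2 pos [0.4855 0.1152 0.078 ] yaw -83.28 down 1.0 gap 0.646 F [-0.6 -0.8  0.5]
twist units 0.0018 offset units after twist [-0.029, 1.401, 0.041]
```

View pics/scene1.png

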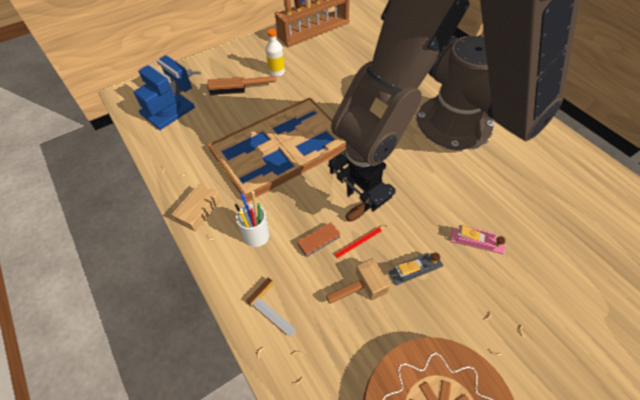

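The gripper is above the gouge handle (355,210 px) and clear of the pencil and the stone, so I'll descend and grip.

Request:
{"op": "arm_command", "data": {
  "offset": [
    [-0.03,0.4,0.04],
    [0,0.4,0],
    [0,0.4,0],
    [0,0.2,0],
    [0,0,0],
    [0,0,0],
    [0,0,0],
    [0,0,0],
    [0,0,0],
    [0,0,0]
  ],
  "twist": [0,0,0,0,0,0,0,0,0,0],
  "fingers": [0.3,0.3,0.3,0.3,0.3,-1,-1,-1,-1,-1],
  "force": 20
}}

```text
t: 5.3
ee_pos: [0.4881, 0.1163, 0.0241]
tool_rot: [-0.528, 0.47, -0.47, 0.528]
force: [0.0, -0.5, 4.6]
finger_gap: 0.335
```

```bash
python3 plan.py .487 .1165 .022 -83.5
```

```text
t 5.3 pos [0.4881 0.1163 0.0241] yaw -83.31 down 1.0 gap 0.335 F [ 0.  -0.5  4.6]
twist units 0.0016 offset units after twist [-0.008, 0.053, -0.027]
```

Request:
{"op": "arm_command", "data": {
  "offset": [
    [0,-0.2,0],
    [0,-0.5,0],
    [0,-0.6,0],
    [0,-0.7,0],
    [0,-0.7,0],
    [0,0,0],
    [0.9,0,0],
    [0.9,0,0],
    [0.9,0,0],
    [0.9,0,0]
  ],
  "twist": [0,0,0,0,0,0.048,0,0,0,0],
  "fingers": [-1,-1,-1,-1,-1,-1,-1,-1,-1,-1]
}}

```text
t: 6.3
ee_pos: [0.49, -0.0289, 0.1323]
tool_rot: [-0.504, 0.496, -0.496, 0.504]
force: [0.9, 0.3, -0.9]
finger_gap: 0.334
```

```bash
python3 plan.py .4853 -.2845 .06 -89.1
```

```text
t 6.3 pos [ 0.49   -0.0289  0.1323] yaw -89.05 down 1.0 gap 0.334 F [ 0.9  0.3 -0.9]
twist units 0.0004 offset units after twist [6.388, 1.808, -0.217]
```

Request:
{"op": "arm_command", "data": {
  "offset": [
    [0.9,0,0],
    [0.9,0,0],
    [0.9,0,-0.05],
    [0.9,0,-0.05],
    [0.9,0,-0.05],
    [0.9,0,-0.06],
    [0.9,0,0],
    [0.1,0,0],
    [0,0.5,0],
    [0,0,0]
  ],
  "twist": [0,0,0,0,0,0,0,0,0,0],
  "fingers": [-1,-1,-1,-1,-1,-1,-1,-1,-1,-1]
}}

```text
t: 7.3
ee_pos: [0.4849, -0.2829, 0.1105]
tool_rot: [0.504, -0.497, 0.495, -0.504]
force: [0.2, 0.7, -1.3]
finger_gap: 0.335
```

```bash
python3 plan.py .4853 -.2845 .05 -89.1
python3 - <<'E'
from h import *
for n in("scene","top"):
    p,d=capture(n); cv2.imwrite(f"pics/{n}2.png",p[...,::-1]); 
    if n=="scene": cv2.imwrite("pics/scene2z.png",cv2.resize(p[80:220,190:410,::-1],None,fx=3.5,fy=3.5)[:490])
E
```

```text
t 7.3 pos [ 0.4849 -0.2829  0.1105] yaw -89.1 down 1.0 gap 0.335 F [ 0.2  0.7 -1.3]
twist units -0.0 offset units after twist [0.04, 1.512, 0.008]
```

View pics/scene2z.png

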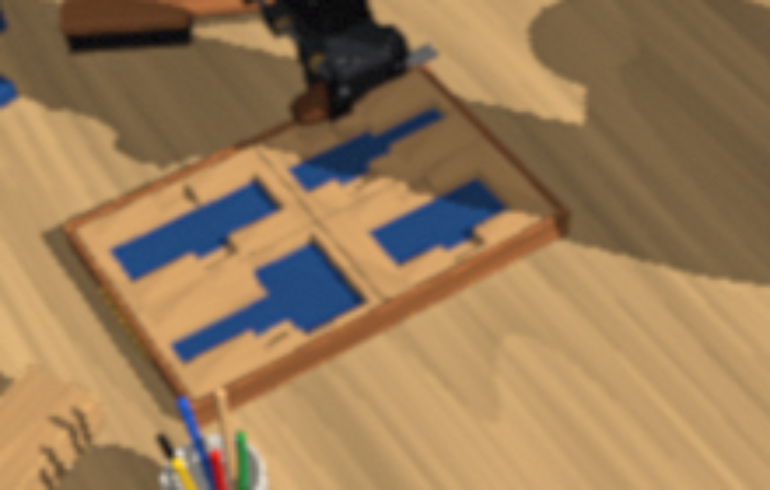

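View pics/top2.png

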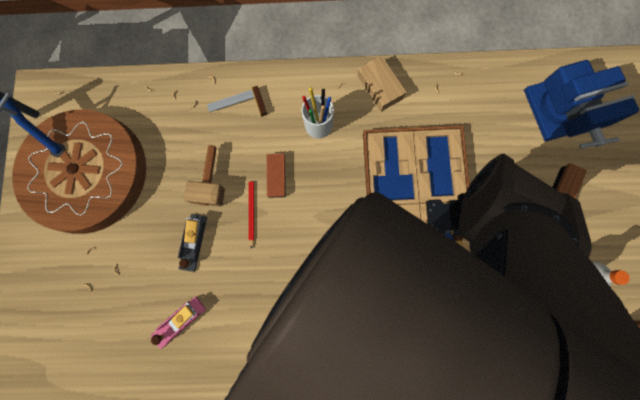

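Request:
{"op": "arm_command", "data": {
  "offset": [
    [0.04,0.4,0],
    [0,0.4,0],
    [0,0.4,0],
    [0,0.2,0],
    [0,0.2,0],
    [0,0.1,0],
    [0,0.06,0],
    [0,0,0],
    [0,0,0]
  ],
  "twist": [0,0,0,0,0,0,0,0,0],
  "fingers": [-1,-1,-1,-1,-1,-1,-1,-1,-1]
}}

```text
t: 8.3
ee_pos: [0.4861, -0.2855, 0.0418]
tool_rot: [-0.504, 0.496, -0.496, 0.504]
force: [0.5, -0.1, -1.4]
finger_gap: 0.337
```

```bash
python3 plan.py .4853 -.2845 .038 -89.1
python3 - <<'E'
from h import *
n="scene"
p,d=capture(n); cv2.imwrite("pics/scene3z.png",cv2.resize(p[80:160,240:350,::-1],None,fx=7,fy=7)[:560])
W=world(n,d)
# blade: points around blade x<.44
m=(W[...,0]<.53)&(W[...,0]>.36)&(abs(W[...,1]+.285)<.03)&(W[...,2]>.02)&(W[...,2]<.047)
P=W[m]*1000
for a in range(365,530,10):
    q=P[(P[:,0]>=a)&(P[:,0]<a+10)]
    if len(q): print(a,len(q),'y',q[:,1].min().round(),q[:,1].max().round(),'z',np.median(q[:,2]).round(1))
E
```

```text
t 8.3 pos [ 0.4861 -0.2855  0.0418] yaw -89.08 down 1.0 gap 0.337 F [ 0.5 -0.1 -1.4]
twist units 0.0002 offset units after twist [-0.024, 0.095, -0.021]
365 26 y -313.0 -257.0 z 25.8
375 30 y -314.0 -258.0 z 26.4
385 24 y -310.0 -259.0 z 28.8
395 19 y -294.0 -256.0 z 27.1
405 10 y -281.0 -258.0 z 24.8
415 12 y -270.0 -256.0 z 23.8
425 8 y -269.0 -256.0 z 25.2
435 5 y -269.0 -256.0 z 25.6
445 3 y -260.0 -256.0 z 24.9
455 3 y -260.0 -256.0 z 24.7
465 2 y -258.0 -258.0 z 22.0
475 5 y -267.0 -261.0 z 29.0
485 14 y -302.0 -261.0 z 36.7
495 39 y -315.0 -257.0 z 41.2
505 30 y -312.0 -255.0 z 35.3
515 38 y -313.0 -258.0 z 36.7
525 9 y -313.0 -259.0 z 31.4
```

View pics/scene3z.png

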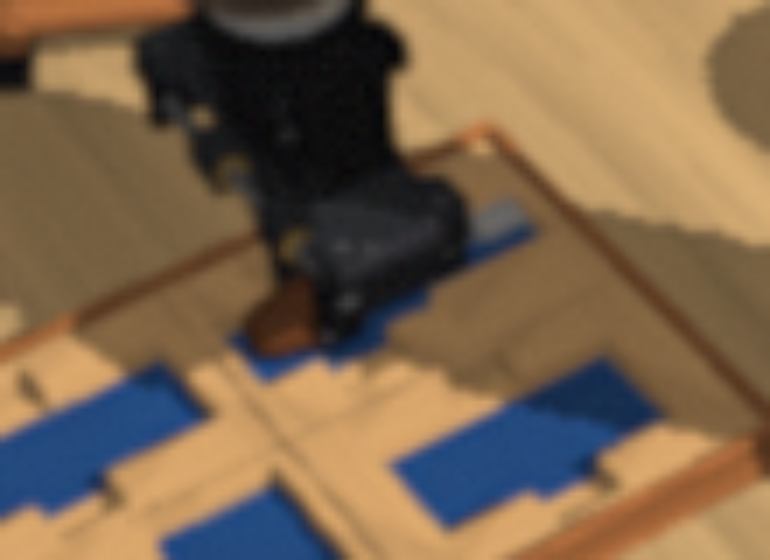

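The gouge lines up with its pocket (handle 280,125 px, blade 311,111 px). I'll lower it the last few millimetres and let go.

Request:
{"op": "arm_command", "data": {
  "offset": [
    [0,0.05,0],
    [0,0.05,0],
    [0,0.03,0],
    [0,0,0],
    [0,0,0]
  ],
  "twist": [0,0,0,0,0],
  "fingers": [-1,-1,-1,-1,-1]
}}

```text
t: 8.85
ee_pos: [0.4862, -0.2855, 0.0378]
tool_rot: [-0.504, 0.495, -0.496, 0.504]
force: [-3.5, 2.8, 20.7]
finger_gap: 0.334
```

Request:
{"op": "arm_command", "data": {
  "offset": [
    [0,0,0],
    [0,0,0],
    [0,0,0],
    [0,0,0],
    [0,-0.3,0],
    [0,-0.5,0],
    [0,-0.8,0],
    [0,-0.8,0],
    [0,-0.5,0],
    [-0.9,0,0]
  ],
  "twist": [0,0,0,0,0,0,0,0,0,0],
  "fingers": [0.2,0.2,0.2,0.2,0.2,0.2,0.2,0.2,0.2,0.2]
}}

```text
t: 9.85
ee_pos: [0.4868, -0.2521, 0.1558]
tool_rot: [-0.503, 0.494, -0.499, 0.504]
force: [0.8, -0.3, -0.3]
finger_gap: 0.603
```

```bash
python3 plan.py .626 .129 .12 -90
```

```text
t 9.85 pos [ 0.4868 -0.2521  0.1558] yaw -89.24 down 1.0 gap 0.603 F [ 0.8 -0.3 -0.3]
twist units 0.0063 offset units after twist [-9.529, 0.894, 3.481]
```

Request:
{"op": "arm_command", "data": {
  "offset": [
    [-0.95,0,0.35],
    [-0.95,0,0.35],
    [-0.95,0,0.35],
    [-0.95,0,0.35],
    [-0.95,0,0.35],
    [-0.95,0,0.35],
    [-0.95,0,0.35],
    [-0.95,0,0.35],
    [-0.95,0,0.35],
    [-0.95,0,0.33]
  ],
  "twist": [0.006,0,0,0,0,0,0,0,0,0],
  "fingers": [0.37,0.37,0.37,0.37,0.37,0.37,0.37,0.37,0.37,0.37]
}}

```text
t: 10.85
ee_pos: [0.6231, 0.133, 0.1531]
tool_rot: [-0.501, 0.499, -0.499, 0.501]
force: [0.6, -0.8, -0.9]
finger_gap: 0.685
```

Request:
{"op": "arm_command", "data": {
  "offset": [
    [0,0.5,0],
    [0,0.6,0],
    [0,0.6,0],
    [0,0,0]
  ],
  "twist": [0,0,0,0],
  "fingers": [0.37,0.37,0.37,0.37]
}}

```text
t: 11.25
ee_pos: [0.6214, 0.1313, 0.0822]
tool_rot: [0.502, -0.5, 0.498, -0.5]
force: [-0.9, -0.4, -0.4]
finger_gap: 0.683
```

```bash
python3 - <<'E'
from h import *
p,d=capture("scene"); cv2.imwrite("pics/scene4z.png",cv2.resize(p[90:290,190:470,::-1],None,fx=2.7,fy=2.7))
E
python3 plan.py .626 .129 .022 -90
```

```text
t 11.3 pos [0.6223 0.1313 0.0839] yaw -89.8 down 1.0 gap 0.691 F [ 0.9 -1.6  1.3]
twist units 0.0017 offset units after twist [0.057, 1.548, 0.093]
```

View pics/scene4z.png

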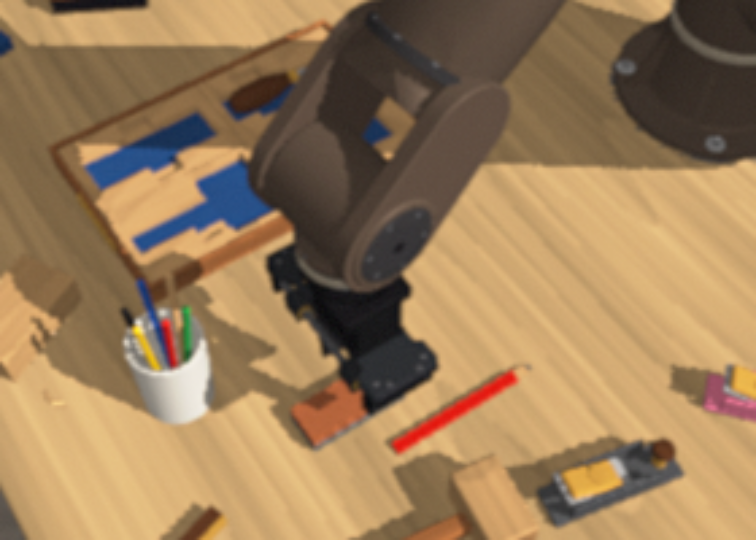

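The gripper is centred over the stone, clear of the jar and the pencil.

Request:
{"op": "arm_command", "data": {
  "offset": [
    [0.06,0.4,0.09],
    [0,0.4,0],
    [0,0.4,0],
    [0,0.2,0],
    [0,0.12,0],
    [0,0,0],
    [0,0,0],
    [0,0,0],
    [0,0,0],
    [0,0,0]
  ],
  "twist": [0,0,0,0,0,0,0,0,0,0],
  "fingers": [0.37,0.37,0.37,0.37,0.37,0.37,-1,-1,-1,-1],
  "force": 30
}}

```text
t: 12.3
ee_pos: [0.6266, 0.1289, 0.0239]
tool_rot: [-0.501, 0.499, -0.499, 0.501]
force: [0.3, -0.4, 2.8]
finger_gap: 0.474
```

```bash
python3 plan.py .626 .129 .022 -90
```

```text
t 12.3 pos [0.6266 0.1289 0.0239] yaw -89.79 down 1.0 gap 0.474 F [ 0.3 -0.4  2.8]
twist units 0.0017 offset units after twist [-0.003, 0.048, -0.016]
```

Request:
{"op": "arm_command", "data": {
  "offset": [
    [0,-0.2,0],
    [0,-0.5,0],
    [0,-0.7,0],
    [0,-0.7,0],
    [0,-0.3,0],
    [0.8,0,-0.5],
    [0.8,0,-0.5],
    [0.8,0,-0.5],
    [0.8,0,-0.5],
    [0.8,0,-0.5]
  ],
  "twist": [0,0,0,0,0,-0.005,0,0,0,0],
  "fingers": [-1,-1,-1,-1,-1,-1,-1,-1,-1,-1]
}}

```text
t: 13.3
ee_pos: [0.5271, -0.0333, 0.1192]
tool_rot: [0.504, -0.497, 0.496, -0.503]
force: [-0.4, 0.1, -2.6]
finger_gap: 0.472
```

```bash
python3 plan.py .4475 -.167 .042 -89.1
```

```text
t 13.3 pos [ 0.5271 -0.0333  0.1192] yaw -89.18 down 1.0 gap 0.472 F [-0.4  0.1 -2.6]
twist units -0.0007 offset units after twist [3.312, 1.929, -2.043]
```

Request:
{"op": "arm_command", "data": {
  "offset": [
    [0.8,0,-0.5],
    [0.8,0,-0.5],
    [0.8,0,-0.5],
    [0.8,0,-0.5],
    [0.11,0,-0.04],
    [0,0.5,0],
    [0,0.5,0],
    [0,0.4,0],
    [0,0,0],
    [0,0,0]
  ],
  "twist": [0,0,0,0,0,0,0,0,0,0],
  "fingers": [-1,-1,-1,-1,-1,-1,-1,-1,-1,-1]
}}

```text
t: 14.3
ee_pos: [0.4487, -0.1655, 0.0635]
tool_rot: [0.504, -0.497, 0.496, -0.503]
force: [0.7, -0.1, -2.1]
finger_gap: 0.472
```

```bash
python3 plan.py .4475 -.167 .042 -89.1;  python3 - <<'E'
from h import *
p,d=capture("scene"); cv2.imwrite("pics/scene5z.png",cv2.resize(p[80:200,200:360,::-1],None,fx=4.8,fy=4.8))
E
```

```text
t 14.3 pos [ 0.4487 -0.1655  0.0635] yaw -89.18 down 1.0 gap 0.472 F [ 0.7 -0.1 -2.1]
twist units -0.0007 offset units after twist [0.036, 0.537, -0.031]
```

View pics/scene5z.png

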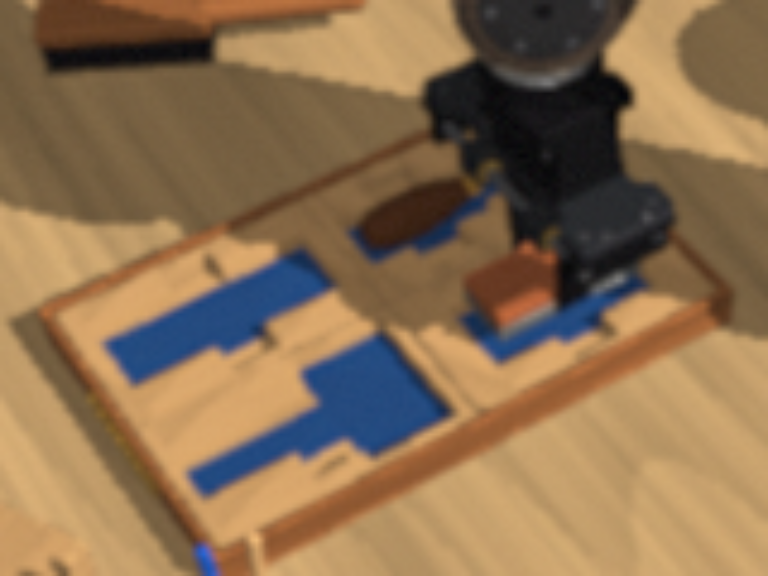

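The stone hovers over its own pocket (305,140 px) and the gouge is lying in its pocket. I'll lower the stone.

Request:
{"op": "arm_command", "data": {
  "offset": [
    [0.03,0.2,-0.03],
    [0,0.15,0],
    [0,0.1,0],
    [0,0.06,0],
    [0,0.05,0],
    [0,0.05,0],
    [0,0.03,0],
    [0,0,0],
    [0,0,0]
  ],
  "twist": [0,0,0,0,0,0,0,0,0],
  "fingers": [-1,-1,-1,-1,-1,-1,-1,-1,-1]
}}

```text
t: 15.25
ee_pos: [0.4474, -0.167, 0.0379]
tool_rot: [0.504, -0.496, 0.497, -0.503]
force: [0.3, -0.2, -0.6]
finger_gap: 0.47
```

```bash
python3 plan.py .4475 -.167 .038 -89.1
```

```text
t 15.25 pos [ 0.4474 -0.167   0.0379] yaw -89.19 down 1.0 gap 0.47 F [ 0.3 -0.2 -0.6]
twist units -0.0008 offset units after twist [-0.001, -0.003, 0.002]
```

Request:
{"op": "arm_command", "data": {
  "offset": [
    [0,0.03,0],
    [0,0,0],
    [0,0,0],
    [0,0,0],
    [0,0,0],
    [0,-0.3,0],
    [0,-0.6,0],
    [0,-0.8,0],
    [0,-0.8,0],
    [0,-0.5,0]
  ],
  "twist": [0,0,0,0,0,0,0,0,0,0],
  "fingers": [-1,0.4,0.4,0.4,0.4,0.4,0.4,0.4,0.4,0.4]
}}

```text
t: 16.25
ee_pos: [0.4477, -0.1672, 0.1595]
tool_rot: [-0.503, 0.496, -0.497, 0.504]
force: [-0.3, -0.8, -0.5]
finger_gap: 0.7
```

Request:
{"op": "arm_command", "data": {
  "offset": [
    [-0.8,0,0],
    [-0.9,0,0.5],
    [-0.9,0,0.5],
    [-0.9,0,0.5],
    [-0.9,0,0.5],
    [-0.9,0,0.5],
    [-0.9,0,0.5],
    [-0.9,0,0.5],
    [-0.9,0,0.5],
    [-0.9,0,0.5]
  ],
  "twist": [0,0,0,0,0,0,0,0,0.04,0.034],
  "fingers": [0.1,0.1,0.1,0.1,0.1,0.1,0.1,0.1,0.1,0.1]
}}

```text
t: 17.25
ee_pos: [0.6255, 0.1915, 0.1576]
tool_rot: [0.463, -0.535, 0.535, -0.463]
force: [0.7, -0.4, 0.9]
finger_gap: 0.55
```

```bash
python3 plan.py .632 .299 .09 -98
```

```text
t 17.25 pos [0.6255 0.1915 0.1576] yaw -98.24 down 1.0 gap 0.55 F [ 0.7 -0.4  0.9]
twist units -0.002 offset units after twist [-2.683, 1.69, -0.214]
```

Request:
{"op": "arm_command", "data": {
  "offset": [
    [-0.9,0,-0.1],
    [-0.9,0,-0.06],
    [-0.88,0,-0.05],
    [0,0.6,0],
    [0,0.6,0],
    [0,0.49,0],
    [0,0,0],
    [0,0,0]
  ],
  "twist": [-0.002,0,0,0,0,0,0,0],
  "fingers": [0.1,0.1,0.1,0.1,0.1,0.1,0.1,0.1]
}}

```text
t: 18.05
ee_pos: [0.632, 0.297, 0.0899]
tool_rot: [0.465, -0.533, 0.533, -0.465]
force: [-0.5, -0.2, 0.6]
finger_gap: 0.553
```

```bash
python3 - <<'E'
from h import *
p,d=capture("scene"); cv2.imwrite("pics/scene6z.png",cv2.resize(p[90:320,190:470,::-1],None,fx=2.6,fy=2.6))
E
python3 plan.py .632 .299 .027 -98
```

```text
t 18.1 pos [0.6323 0.2972 0.0905] yaw -97.84 down 1.0 gap 0.548 F [ 0.2 -0.7 -0.4]
twist units 0.0013 offset units after twist [-0.044, 1.588, -0.014]
```

View pics/scene6z.png

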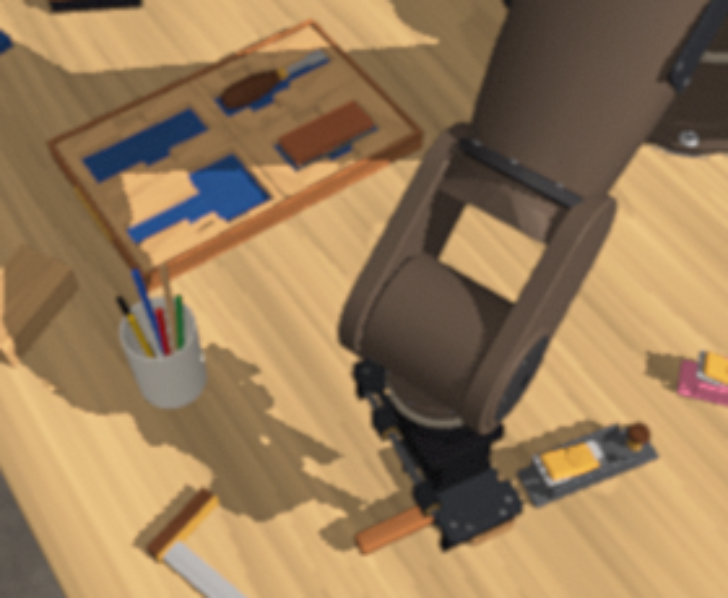

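The gouge and the stone are seated, and the gripper straddles the mallet handle. I'll descend and grip firmly, because the head is off-centre.

Request:
{"op": "arm_command", "data": {
  "offset": [
    [-0.04,0.4,0],
    [0,0.4,0],
    [0,0.4,0],
    [0,0.3,0],
    [0,0.1,0],
    [0,0,0],
    [0,0,0],
    [0,0,0],
    [0,0,0],
    [0,0,0]
  ],
  "twist": [0,0,0,0,0,0,0,0,0,0],
  "fingers": [0.1,0.1,0.1,0.1,0.1,0.1,-1,-1,-1,-1],
  "force": 50
}}

```text
t: 19.1
ee_pos: [0.6322, 0.2987, 0.0255]
tool_rot: [0.464, -0.533, 0.533, -0.465]
force: [0.3, -0.2, -0.7]
finger_gap: 0.27
```

Request:
{"op": "arm_command", "data": {
  "offset": [
    [0,0,0],
    [0,0,0],
    [0,-0.2,0],
    [0,-0.4,0],
    [0,-0.4,0],
    [0,0,0]
  ],
  "twist": [0,0,0,0,0,0],
  "fingers": [-1,-1,-1,-1,-1,-1]
}}

```text
t: 19.7
ee_pos: [0.6333, 0.2991, 0.0685]
tool_rot: [0.463, -0.532, 0.534, -0.466]
force: [0.8, -0.5, -0.9]
finger_gap: 0.205
```

```bash
python3 - <<'E'
from h import *
p,d=capture("scene"); cv2.imwrite("pics/scene7z.png",cv2.resize(p[200:330,280:480,::-1],None,fx=3.8,fy=3.8))
W=world("scene",d)
b=p.astype(int)
P=W[200:330,280:480].reshape(-1,3); 
m=(P[:,0]>.53)&(P[:,0]<.72)&(P[:,1]>.24)&(P[:,1]<.36)&(P[:,2]>.01)&(P[:,2]<.095)
P=P[m]*1000
for a in range(540,720,12):
    q=P[(P[:,0]>=a)&(P[:,0]<a+12)]
    if len(q): print(a,len(q),'y',q[:,1].min().round(),q[:,1].max().round(),'z',np.percentile(q[:,2],[5,50,95]).round(1))
E
python3 plan.py .632 .299 .12 -89.1
```

```text
552 11 y 311.0 336.0 z [88.6 92.  92.9]
564 89 y 311.0 352.0 z [72.4 91.6 94.5]
576 45 y 319.0 350.0 z [89.6 92.  94.6]
636 6 y 308.0 319.0 z [53.6 60.7 89.3]
648 18 y 289.0 308.0 z [62.8 75.8 77.9]
660 45 y 287.0 306.0 z [67.  76.5 79.1]
672 49 y 285.0 306.0 z [68.1 76.5 78.8]
684 51 y 282.0 304.0 z [67.7 76.  79.7]
696 52 y 284.0 301.0 z [63.8 75.6 79.3]
708 1 y 295.0 295.0 z [65. 65. 65.]
t 19.75 pos [0.6327 0.2989 0.0671] yaw -97.84 down 1.0 gap 0.206 F [ 0.   0.6 -2.5]
twist units -0.0728 offset units after twist [-0.003, -1.323, -0.018]
```

View pics/scene7z.png

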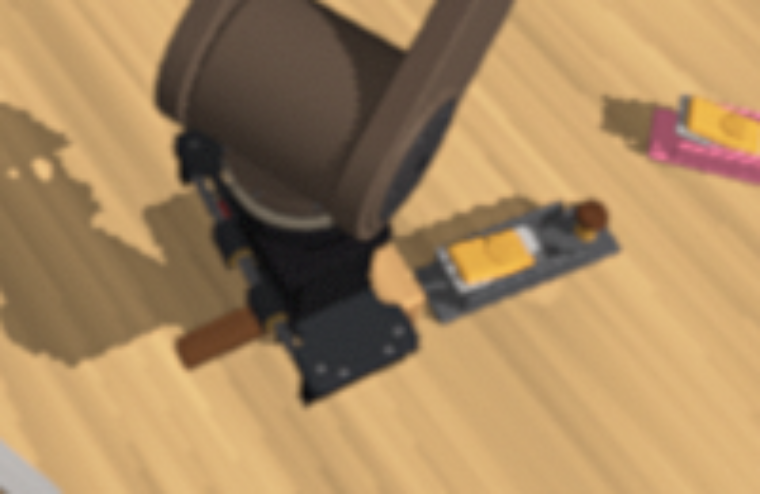

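Request:
{"op": "arm_command", "data": {
  "offset": [
    [0,-0.5,0],
    [0,-0.6,0],
    [0,-0.4,0],
    [0,0,-0.5],
    [0,0,-0.5],
    [0,0,-0.5],
    [0.9,0,0],
    [0.9,0,0],
    [0.9,0,0],
    [0.9,0,0]
  ],
  "twist": [0,0,0,-0.04,-0.033,0,0,0,0,0],
  "fingers": [-1,-1,-1,-1,-1,-1,-1,-1,-1,-1]
}}

```text
t: 20.75
ee_pos: [0.5743, 0.1569, 0.125]
tool_rot: [0.504, -0.496, 0.496, -0.504]
force: [-0.0, -1.1, -1.7]
finger_gap: 0.207
```

Request:
{"op": "arm_command", "data": {
  "offset": [
    [0.9,0,0],
    [0.9,0,0],
    [0.9,0,0],
    [0.9,0,0],
    [0.9,0,0],
    [0.9,0,0],
    [0.9,0,0],
    [0.9,0,0],
    [0,0,0]
  ],
  "twist": [0,0,0,0,0,0,0,0,0],
  "fingers": [-1,-1,-1,-1,-1,-1,-1,-1,-1]
}}

```text
t: 21.65
ee_pos: [0.5792, -0.1335, 0.1249]
tool_rot: [0.503, -0.497, 0.497, -0.503]
force: [0.3, 0.0, -2.3]
finger_gap: 0.206
```

```bash
python3 plan.py .633 -.164 .06 -89.1
```

```text
t 21.65 pos [ 0.5792 -0.1335  0.1249] yaw -89.28 down 1.0 gap 0.206 F [ 0.3  0.  -2.3]
twist units -0.0015 offset units after twist [0.783, 1.623, 1.332]
```

Request:
{"op": "arm_command", "data": {
  "offset": [
    [0.4,0,0.4],
    [0.38,0,0.5],
    [0,0,0.43],
    [0,0.5,0],
    [0,0.6,0],
    [0,0.5,0],
    [0,0,0],
    [0,0,0]
  ],
  "twist": [-0.0015,0,0,0,0,0,0,0],
  "fingers": [-1,-1,-1,-1,-1,-1,-1,-1]
}}

```text
t: 22.45
ee_pos: [0.633, -0.1596, 0.0613]
tool_rot: [0.505, -0.495, 0.495, -0.505]
force: [0.3, -0.8, -1.4]
finger_gap: 0.208
```

```bash
python3 - <<'E'
from h import *
for n,(a,b,c,d_) in dict(scene=(80,240,190,360),top=(100,300,340,520)).items():
    p,d=capture(n); cv2.imwrite(f"pics/{n}8z.png",cv2.resize(p[a:b,c:d_,::-1],None,fx=3,fy=3,interpolation=cv2.INTER_CUBIC))
E
python3 plan.py .633 -.164 .0395 -89.1
```

```text
t 22.55 pos [ 0.6335 -0.1599  0.0623] yaw -88.89 down 1.0 gap 0.207 F [-0.3 -0.5 -1.7]
twist units 0.0018 offset units after twist [0.101, 0.569, -0.014]
```

View pics/scene8z.png

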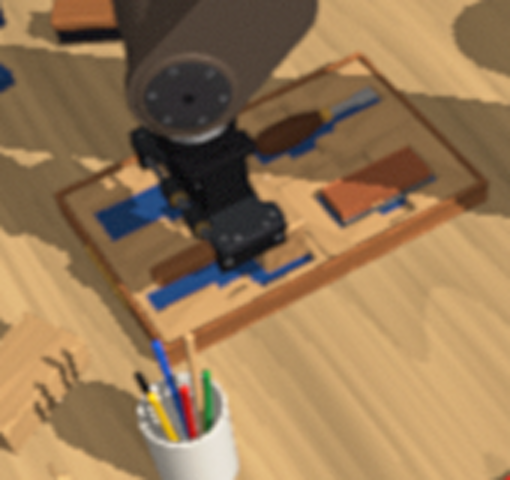

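View pics/top8z.png

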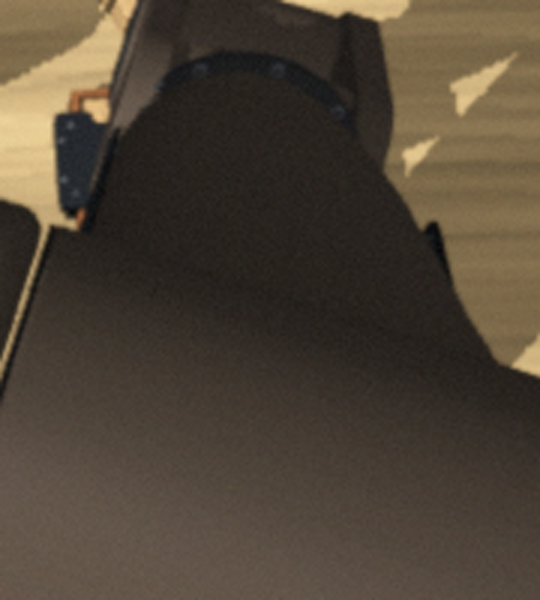

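The mallet is above the T pocket (265,155 px in the full scene picture). The top view is blocked by the arm, so I'm using the scene view. I'll correct 4 mm in y and lower gently.

Request:
{"op": "arm_command", "data": {
  "offset": [
    [0.1,0,-0.01],
    [0,0.15,0],
    [0,0.15,0],
    [0,0.1,0],
    [0,0.05,0],
    [0,0.05,0],
    [0,0.04,0],
    [0,0,0],
    [0,0,0]
  ],
  "twist": [0,0,0,0,0,0,0,0,0],
  "fingers": [-1,-1,-1,-1,-1,-1,-1,-1,-1]
}}

```text
t: 23.45
ee_pos: [0.6327, -0.1641, 0.0395]
tool_rot: [0.505, -0.495, 0.495, -0.505]
force: [1.3, 0.2, -2.0]
finger_gap: 0.21
```

```bash
python3 - <<'E'
from h import *
p,d=capture("scene"); cv2.imwrite(f"pics/scene9z.png",cv2.resize(p[110:200,210:330,::-1],None,fx=6,fy=6,interpolation=cv2.INTER_CUBIC))
E
python3 plan.py .633 -.164 .0395 -89.1
```

```text
t 23.5 pos [ 0.6326 -0.1641  0.0395] yaw -88.9 down 1.0 gap 0.204 F [-0.1 -0.  -1.9]
twist units 0.0017 offset units after twist [-0.002, 0.001, 0.009]
```

View pics/scene9z.png

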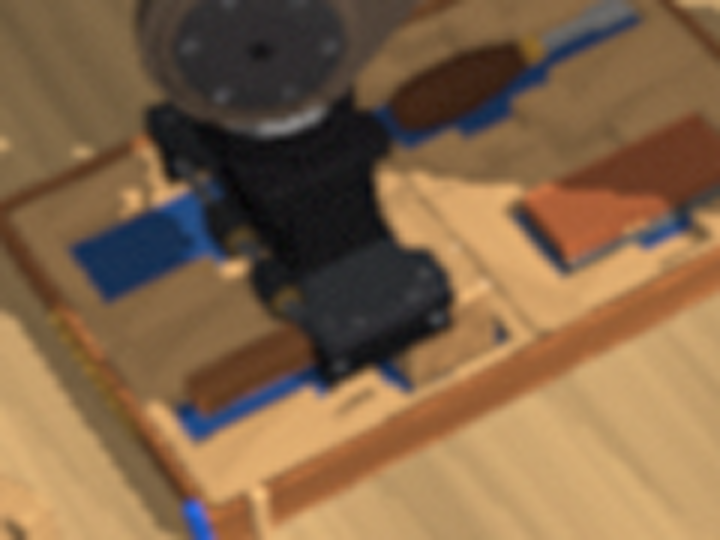

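Request:
{"op": "arm_command", "data": {
  "offset": [
    [0,0.03,0],
    [0,0.03,0],
    [0,0,0]
  ],
  "twist": [0,0,0],
  "fingers": [-1,-1,-1]
}}

```text
t: 23.8
ee_pos: [0.6331, -0.1641, 0.0388]
tool_rot: [-0.505, 0.495, -0.496, 0.505]
force: [-1.8, 2.0, 14.2]
finger_gap: 0.208
```

Request:
{"op": "arm_command", "data": {
  "offset": [
    [0,0,0],
    [0,0,0],
    [0,0,0],
    [0,0,0],
    [0,-0.2,0],
    [0,-0.4,0],
    [0,-0.8,0],
    [0,-0.8,0],
    [0,-0.8,0],
    [0,0,-0.5]
  ],
  "twist": [0,0,0,0,0,0,0,0,0,0],
  "fingers": [0,0,0,0,0,0,0,0,0,0]
}}

```text
t: 24.8
ee_pos: [0.6154, -0.165, 0.1628]
tool_rot: [-0.504, 0.492, -0.498, 0.506]
force: [0.5, -0.1, -0.5]
finger_gap: 0.499
```

Request:
{"op": "arm_command", "data": {
  "offset": [
    [-0.5,0,-0.5],
    [-0.9,0,-0.5],
    [-0.9,0,-0.5],
    [-0.9,0,-0.5],
    [-0.9,0,-0.5],
    [-0.9,0,-0.5],
    [-0.9,0,-0.5],
    [-0.9,0,0],
    [-0.9,0,0],
    [-0.9,0,0]
  ],
  "twist": [0,0,0,0,0,0,0,0,0.05,0.052],
  "fingers": [0.4,0.4,0.4,0.4,0.4,0.4,0.4,0.4,0.4,0.4]
}}

```text
t: 25.8
ee_pos: [0.4695, 0.1782, 0.1585]
tool_rot: [0.447, -0.547, 0.547, -0.449]
force: [0.3, -0.4, -0.8]
finger_gap: 0.702
```

```bash
python3 plan.py .4625 .340 .09 -101.2
```

```text
t 25.8 pos [0.4695 0.1782 0.1585] yaw -101.37 down 1.0 gap 0.702 F [ 0.3 -0.4 -0.8]
twist units -0.0014 offset units after twist [-3.934, 1.713, -0.958]
```

Two things have the block plane's shape. The one at top px (191,242) has the dark steel body and is the one meant. The one at (178,323) is pink and is not. The enlarged crop showed both clearly, so I'm going to the dark one.

Request:
{"op": "arm_command", "data": {
  "offset": [
    [-0.8,0,-0.2],
    [-0.8,0,-0.2],
    [-0.8,0,-0.2],
    [-0.8,0,-0.2],
    [-0.73,0,-0.16],
    [0,0.6,0],
    [0,0.6,0],
    [0,0.5,0],
    [0,0,0],
    [0,0,0]
  ],
  "twist": [0,0,0,0,0,0,0,0,0,0],
  "fingers": [0.4,0.4,0.4,0.4,0.4,0.4,0.4,0.4,0.4,0.4]
}}

```text
t: 26.8
ee_pos: [0.4628, 0.3385, 0.0901]
tool_rot: [0.449, -0.546, 0.546, -0.449]
force: [0.7, 0.5, 0.6]
finger_gap: 0.699
```

```bash
python3 - <<'E'
from h import *
p,d=capture("scene"); cv2.imwrite("pics/scene10.png",p[...,::-1]);W=world("scene",d); np.savez("s10.npz",p=p,W=W)
E
python3 plan.py .4625 .340 .022 -101.2
```

```text
t 26.85 pos [0.463  0.3385 0.0905] yaw -101.14 down 1.0 gap 0.702 F [-0.2 -0.4  0.3]
twist units 0.0005 offset units after twist [-0.033, 1.712, -0.02]
```

View pics/scene10.png

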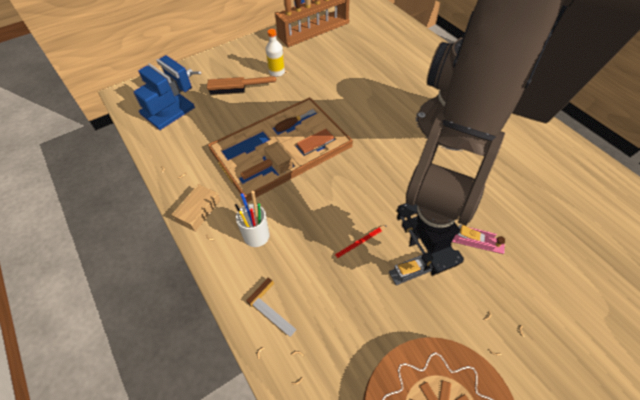

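The gripper is over the dark plane (410,268 px). The mallet, gouge and stone lie in the tray.

Request:
{"op": "arm_command", "data": {
  "offset": [
    [-0.03,0.4,-0.02],
    [0,0.5,0],
    [0,0.4,0],
    [0,0.25,0],
    [0,0.13,0],
    [0,0,0],
    [0,0,0],
    [0,0,0],
    [0,0,0],
    [0,0,0]
  ],
  "twist": [0,0,0,0,0,0,0,0,0,0],
  "fingers": [0.4,0.4,0.4,0.4,0.4,0.4,-1,-1,-1,-1],
  "force": 50
}}

```text
t: 27.85
ee_pos: [0.462, 0.3396, 0.0222]
tool_rot: [0.449, -0.546, 0.546, -0.449]
force: [-0.5, -0.8, 2.7]
finger_gap: 0.438
```

Request:
{"op": "arm_command", "data": {
  "offset": [
    [0,0,0],
    [0,0,0],
    [0,0,0]
  ],
  "twist": [0,0,0],
  "fingers": [-1,-1,-1]
}}

```text
t: 28.15
ee_pos: [0.462, 0.3396, 0.0221]
tool_rot: [0.449, -0.546, 0.546, -0.449]
force: [-0.2, -1.5, 5.8]
finger_gap: 0.437
```

Request:
{"op": "arm_command", "data": {
  "offset": [
    [0,-0.2,0],
    [0,-0.5,0],
    [0,-0.8,0],
    [0,-0.8,0],
    [0,-0.8,0],
    [0.5,0,0.2],
    [0.9,0,0],
    [0.9,0,0],
    [0.9,0,0],
    [0.9,0,0]
  ],
  "twist": [0,0,0,0,0,-0.05,-0.05,0,0,0],
  "fingers": [-1,-1,-1,-1,-1,-1,-1,-1,-1,-1]
}}

```text
t: 29.15
ee_pos: [0.4638, 0.1734, 0.1459]
tool_rot: [0.504, -0.496, 0.496, -0.504]
force: [0.1, -0.2, -5.1]
finger_gap: 0.437
```

Request:
{"op": "arm_command", "data": {
  "offset": [
    [0.9,0,0],
    [0.9,0,0],
    [0.9,0,0],
    [0.9,0,0.4],
    [0.9,0,0.4],
    [0.9,0,0.5],
    [0.9,0,0.5],
    [0.9,0,0.5],
    [0.9,0,0.5],
    [0.9,0,0.5]
  ],
  "twist": [0,0,0,0,0,0,0,0,0,0],
  "fingers": [-1,-1,-1,-1,-1,-1,-1,-1,-1,-1]
}}

```text
t: 30.15
ee_pos: [0.602, -0.1847, 0.1458]
tool_rot: [0.504, -0.497, 0.496, -0.504]
force: [1.3, 0.4, -4.7]
finger_gap: 0.439
```

```bash
python3 plan.py .634 -.282 .06 -89.1
```

```text
t 30.15 pos [ 0.602  -0.1847  0.1458] yaw -89.15 down 1.0 gap 0.439 F [ 1.3  0.4 -4.7]
twist units -0.0004 offset units after twist [2.444, 2.144, 0.762]
```

Request:
{"op": "arm_command", "data": {
  "offset": [
    [0.8,0,0.3],
    [0.8,0,0.3],
    [0.8,0,0.13],
    [0,0,0],
    [0,0.5,0],
    [0,0.6,0],
    [0,0.6,0],
    [0,0.4,0],
    [0,0,0],
    [0,0,0]
  ],
  "twist": [0,0,0,0,0,0,0,0,0,0],
  "fingers": [-1,-1,-1,-1,-1,-1,-1,-1,-1,-1]
}}

```text
t: 31.15
ee_pos: [0.6326, -0.2787, 0.0623]
tool_rot: [-0.504, 0.496, -0.496, 0.504]
force: [-0.2, 0.5, -3.7]
finger_gap: 0.438
```

```bash
python3 - <<'E'
from h import *
p,d=capture("scene"); cv2.imwrite(f"pics/scene11z.png",cv2.resize(p[80:200,200:360,::-1],None,fx=4.8,fy=4.8,interpolation=cv2.INTER_CUBIC))
E
python3 plan.py .634 -.282 .036 -89.1
```

```text
t 31.2 pos [ 0.6329 -0.279   0.0629] yaw -89.13 down 1.0 gap 0.44 F [ 0.6  0.2 -4.6]
twist units -0.0002 offset units after twist [0.076, 0.674, 0.027]
```

View pics/scene11z.png

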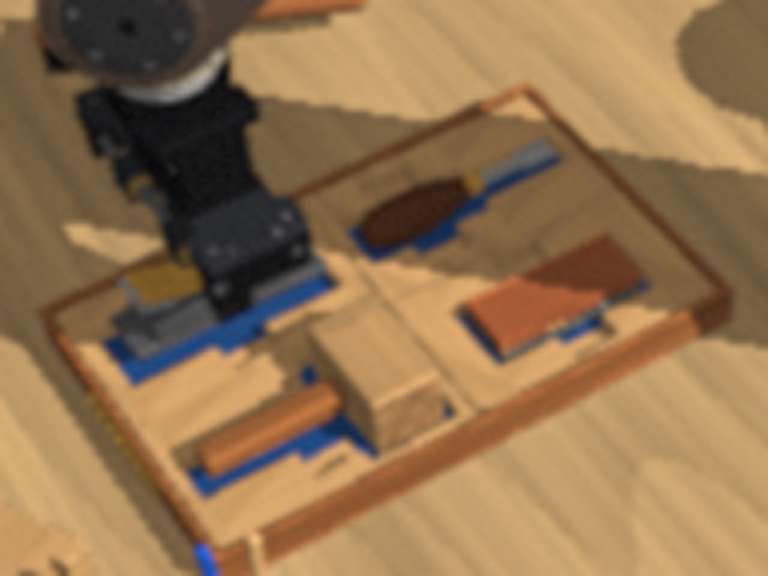

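The plane hangs over its own pocket (245,145 px), and the other three look seated. I'll lower it.

Request:
{"op": "arm_command", "data": {
  "offset": [
    [0.08,0.1,0.03],
    [0,0.2,0],
    [0,0.15,0],
    [0,0.08,0],
    [0,0.05,0],
    [0,0.04,0],
    [0,0.03,0],
    [0,0,0],
    [0,0,0]
  ],
  "twist": [0,0,0,0,0,0,0,0,0],
  "fingers": [-1,-1,-1,-1,-1,-1,-1,-1,-1]
}}

```text
t: 32.1
ee_pos: [0.6337, -0.2821, 0.0362]
tool_rot: [-0.504, 0.496, -0.496, 0.504]
force: [-2.3, 1.2, -0.0]
finger_gap: 0.439
```

```bash
python3 plan.py .634 -.282 .036 -89.1
```

```text
t 32.1 pos [ 0.6337 -0.2821  0.0362] yaw -89.13 down 1.0 gap 0.439 F [-2.3  1.2 -0. ]
twist units -0.0003 offset units after twist [-0.002, 0.006, 0.008]
```

Contact has taken up the plane's weight. I'll press another millimetre, release, retreat upward, and then move clear for checking.

Request:
{"op": "arm_command", "data": {
  "offset": [
    [0,0.03,0],
    [0,0,0],
    [0,0,0],
    [0,0,0],
    [0,0,0],
    [0,-0.2,0],
    [0,-0.5,0],
    [0,-0.8,0],
    [0,-0.8,0],
    [0,-0.8,0]
  ],
  "twist": [0,0,0,0,0,0,0,0,0,0],
  "fingers": [-1,0.35,0.35,0.35,0.35,0.35,0.35,0.35,0.35,0.35]
}}

```text
t: 33.1
ee_pos: [0.6336, -0.2821, 0.1605]
tool_rot: [-0.504, 0.496, -0.496, 0.504]
force: [0.7, -0.1, 0.1]
finger_gap: 0.675
```

Request:
{"op": "arm_command", "data": {
  "offset": [
    [0.6,-0.5,0],
    [0.9,0,0],
    [0.9,0,0],
    [0.9,0,-0.3],
    [0.9,0,-0.5],
    [0.9,0,-0.5],
    [0.9,0,-0.5],
    [0.9,0,-0.5],
    [0.5,0,-0.5],
    [0,0,0]
  ],
  "twist": [0,0,0,0,0,0,0,0,0,0],
  "fingers": [0.35,0.35,0.35,0.35,0.35,0.35,0.35,0.35,0.35,0.35]
}}

```text
t: 34.1
ee_pos: [0.523, -0.5828, 0.1788]
tool_rot: [0.503, -0.497, 0.497, -0.503]
force: [0.3, 0.0, -0.8]
finger_gap: 0.675
```

```bash
python3 plan.py .5 -.55 .3 -89.1
python3 - <<'E'
from h import *
for n,(a,b,c,d_,k) in dict(scene=(80,250,190,470,2.8),top=(100,300,160,500,2.3)).items():
    p,d=capture(n); cv2.imwrite(f"pics/{n}12z.png",cv2.resize(p[a:b,c:d_,::-1],None,fx=k,fy=k,interpolation=cv2.INTER_CUBIC))
    W=world(n,d); np.savez(f"{n}12.npz",p=p,W=W)
    def fit(nm,box,z0,z1):
        x0,x1,y0,y1=box
        m=(W[...,0]>x0)&(W[...,0]<x1)&(W[...,1]>y0)&(W[...,1]<y1)&(W[...,2]>z0)&(W[...,2]<z1); P=W[m]
        if len(P)<10: print(n,nm,'few');return
        r=cv2.minAreaRect(P[:,:2].astype(np.float32)*1000)
        print(n,nm,len(P),np.round(r[0],1),np.round(r[1],1),round(r[2],1),'z',np.percentile(P[:,2]*1000,[5,50,95]).round(1))
    fit('stone',(.37,.52,-.22,-.12),.031,.045)
    fit('gouge handle',(.44,.54,-.32,-.25),.032,.06)
    fit('plane',(.55,.72,-.32,-.25),.032,.06)
    fit('mallet head',(.55,.62,-.22,-.1),.05,.08)
    fit('mallet handle',(.62,.73,-.19,-.13),.035,.06)
    for t in("mallet","palm_gouge","block_plane","sharpening_stone","pencil_jar","carpenter_pencil"):
        print(n,t,[(round(r['p'],2),np.round(r['centre'],3).tolist()) for r in models.mark_of(n,t)[:2]])
E
```

```text
t 34.1 pos [ 0.523  -0.5828  0.1788] yaw -89.37 down 1.0 gap 0.675 F [ 0.3  0.  -0.8]
twist units -0.0023 offset units after twist [-0.83, -3.03, -0.563]
scene stone 384 [ 452.1 -165.4] [ 52.2 119.3] 86.9 z [32.2 35.3 38.4]
scene gouge handle 157 [ 483.  -281.7] [85.6 31.8] 4.3 z [32.8 38.3 44.2]
scene plane 350 [ 633.5 -280.4] [121.5  46.1] 1.4 z [33.8 44.7 55.5]
scene mallet head 406 [ 583.6 -162.9] [50.7 88.6] 0.6 z [53.7 62.5 65.7]
scene mallet handle 210 [ 664.6 -160.4] [87.2 22.1] 1.7 z [36.6 45.7 49.4]
scene mallet [(0.85, [0.632, -0.164, 0.017])]
scene palm_gouge [(0.74, [0.448, -0.285, 0.013]), (0.52, [0.632, -0.164, 0.018])]
scene block_plane [(0.7, [0.634, -0.283, 0.014]), (0.59, [0.271, 0.371, 0.002])]
scene sharpening_stone [(0.65, [0.447, -0.173, 0.015])]
scene pencil_jar [(0.92, [0.757, 0.016, 0.0])]
scene carpenter_pencil [(0.62, [0.545, 0.194, 0.002]), (0.47, [0.636, -0.282, 0.006])]
top stone 898 [ 455.6 -165.8] [ 47.6 128.3] 89.2 z [33.4 36.1 38.6]
top gouge handle 387 [ 482.2 -283.3] [81.5 30.4] 1.5 z [33.6 40.4 44.8]
top plane 665 [ 631.  -280.6] [120.8  42.8] 1.0 z [33.1 46.4 56.1]
top mallet head 780 [ 585.4 -164. ] [59.1 85.3] 0.7 z [58.2 63.7 66.3]
top mallet handle 297 [ 662.9 -162.4] [84.3 20.6] 1.3 z [42.3 47.8 50.2]
top mallet [(0.85, [0.633, -0.166, 0.015])]
top palm_gouge [(0.78, [0.449, -0.282, 0.012]), (0.4, [0.449, -0.168, 0.003])]
top block_plane [(0.9, [0.272, 0.372, -0.002])]
top sharpening_stone [(0.68, [0.448, -0.169, 0.013])]
top pencil_jar [(0.76, [0.758, 0.019, 0.003])]
top carpenter_pencil [(0.79, [0.536, 0.194, -0.001]), (0.16, [0.448, -0.166, 0.012])]
```

View pics/scene12z.png

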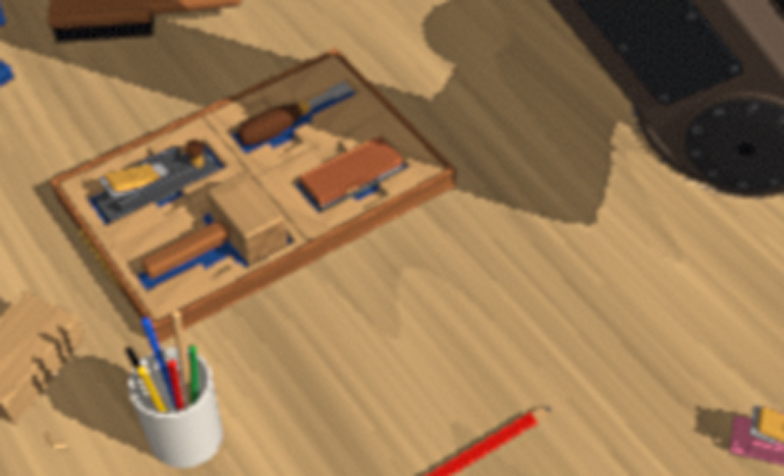

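View pics/top12z.png

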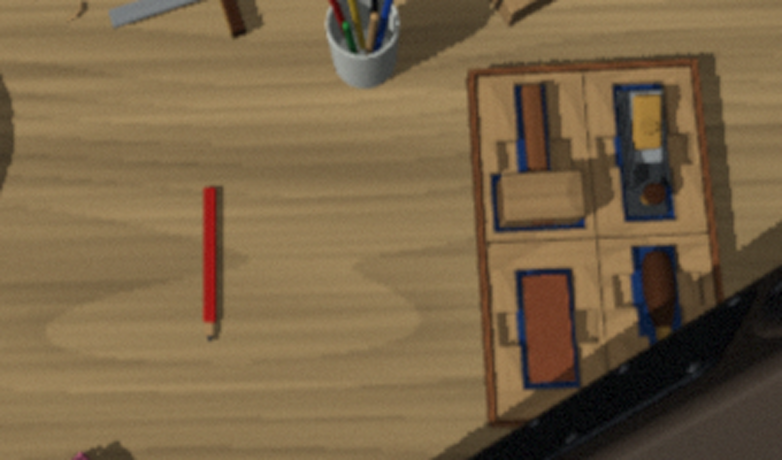

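All four are seated at the right heights, with blue margin showing all round. The jar and pencil are unmoved and the gripper is clear, so I'm handing in.

```bash
python3 -c "
from rig import order,bot
print(order.finish_job()); print(bot.state()['t'])"
```

```text
the job is handed in; nothing more can be done
None
the job is handed in; nothing more can be done
```

All four tools are back in the tray, each lying in its own recess, and the job is handed in at about 35 s. No verdict is reported. I set them down in the order gouge, stone, mallet, dark steel block plane. Each was lowered in small steps until the wrist force showed contact (stone only lightly), then released. I left the pink look-alike plane alone.

**Seating heights:** the last depth readings put the stone's top at 36 mm, the mallet's head at 64 mm and its handle at 48 mm, as expected for tools on the 14 mm floor. The gouge's top read 44–45 mm and the plane's 55–56 mm, 2 mm or so over what their sizes give.

**Position:** the networks' positions were within about 6 mm of the block centres I had measured, and each fitted axis was within about 5°. The pictures show blue margin round the tools, all parallel to their recesses.

**Jar and pencil:** the jar reads within about 4 mm of where it started. The pencil looks unmoved in the pictures; I have no before-and-after network pair for it, and its two final readings differ by 9 mm.

**Checks that disagreed or fell short:**
- The top camera's network listed only the pink plane at the end, but the scene camera found the right one at its recess, within 2 mm of the centre.
- The outline fits for the stone came out 5–10 mm too long and up to 9 mm off, because they caught part of the tray wood; its network marks were within 6 mm.
- The arm hid the gouge's blade in the last top view, so that end was checked only in the scene view.

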